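Repack the red and the blue reagent kit into their carriers

ROBOT

A 6-joint arm with a two-finger parallel gripper is mounted at the origin on the work surface; the furniture and walls round the work are solid. World frame = base frame: x ahead of the robot, y to its left, z up, the work surface at z = 0. Lengths are in mm, angles in rad, forces in N, time in s.
With the tool pointing down it reaches from about 375 to 900 mm from the base axis. Payload 3.1 kg.
Tool frame: the origin (TCP) lies midway between the tips of the shut fingers; the grasp point (between the pads) lies 19 mm behind it; z points along the fingers, y is the line along which they close (so a half turn about z gives the same grasp; the last joint's range is limited). The gripper opens to 87 mm and grips with 3 to 60 N. Pads are 19 mm wide; open, the fingers measure 117 mm over their backs; the gripper's body (75 mm by 190 mm) begins 51 mm behind the grasp point.
Start: joints at [-1.429, 0.527, 1.433, -0, 1.181, -0.178], TCP at [197.101, -593.083, 222.548] pointing down, gripper open.
Joint ranges: [-3.08, 3.08], [-0.75, 2.2], [0.22, 2.44], [-1.43, 4.57], [0, 2.65], [-2.85, 2.85]. Speed limits (rad/s): [2.79, 2.79, 3.14, 3.14, 3.14, 3.14].

INTERFACE

Orientations are given as [roll, pitch, yaw] about the fixed x, y, z axes, in that order (R = Rz(yaw) Ry(pitch) Rx(roll)).
In Python, from workcell import r gives the robot as it stands.
- The arm moves only by the tool move_tool, called after ">>>" as name(argument=value, ...), one argument or row to a line, values as JSON. Schema: {"type":"object","properties":{"steps":{"type":"array","items":{"type":"array","items":{"type":"array","items":{"type":"number"},"minItems":7,"maxItems":7},"minItems":1,"maxItems":20},"minItems":1,"maxItems":1},"only":{"type":"string"},"quiet":{"type":"boolean"},"lines":{"type":"string"}},"required":["steps"],"additionalProperties":false}. steps is a list that holds a single list of rows (three levels of brackets), with 1 to 20 rows, each of 7 numbers: dx, dy, dz in a scale on which 1.0 is 0.8 m, then a rotation vector rx, ry, rz in shares of pi rad (1.0 is pi rad), then the opening from 0.0 (shut) to 1.0 (fully open); each row is the pose to reach, as a shift and turn from the pose commanded when the call began, along the tool's axes at that moment; what a row does not reach only later rows make up. A row lasts 1/12 s, in which the tool goes at most 41.7 mm and 0.125 rad, less where a joint would pass 70% of its speed; a pose out of reach is approached as far as the arm can. The fingers move at their own pace and stop on an object; the grip force is fixed at half the most. Time passes only in rows, so rows that do not move let the fingers close. The tool returns the time, the measured TCP pose, the force, the opening and the grip force at its end. only (a regular expression) keeps the lines of the reply that match it, lines (a string "A,B") keeps lines A to B, and quiet returns only ok. Input that does not fit is refused with a message, and nothing moves.
- r.observe(): the state, without advancing time (a new reading comes with each control period).
- r.camera(name): name is "scene" or "top"; returns the picture (480x640x3 uint8, blue, green, red); there is no depth.
- r.calibration(name): a dict with "fx", "fy", "cx", "cy" (pixels), "view" (4x4, takes a point from world to camera coordinates). Camera axes: x right, y up, looking along -z (the intrinsics and any distortion apply to the point x, -y, -z); pixel columns grow to the right and rows downward; lengths in mm; the calibration is good to about 2 mm. A picture is of the moment at which its call begins. calibration takes no time and is no camera call.
- r.finish_job(): hands the job in; it is judged then, once.
The state is a dict: "time_s": time; "joint_positions": joint angles; "dq": joint speeds; "effort": joint torques, N m; "tool_pos": TCP position; "ee_rot": TCP orientation; "contact_force": force on the tool from outside, world axes, zero at the start; "wrist_torque": the same for the moment, N m; "finger_gap": opening from 0.0 (shut) to 1.0 (fully open); "gripper_force": force on a finger pad.
Only numpy, scipy, OpenCV 4.12 (cv2) and the standard library are available. Lean on these libraries where they do the work, as an engineer would, in place of code of your own. Each camera call takes 0.05 s, during which the arm holds its last target. There are 200 camera calls.

TASK

The two reagent kits got mixed up on the bench: put each one back into the carrier of its own colour, the red-capped bottle and red-capped dropper vial into the red carrier, the blue-capped ones into the blue carrier. The bottle belongs in the large bay and the vial in the narrow bay, each standing upright on the bay's floor. Set the glass down rather than dropping it, knock nothing over, and leave the green-capped bottle, the white-capped bottle and the timer where they are.

Things in the scene. Friction and masses are not known exactly. Their poses are not given: they have to be found in the camera images.
- carrier_red: Red plastic two-bay tray, fixed, 84 (x) x 127 (y) x 22 mm high; walls 3.5, floor 4 mm thick. Origin: centre of underside. Large bay (bottle): 77 (x) x 76 (y) mm inside, centre x 0, y +21.8 mm. Narrow bay (vial): 77 (x) x 40 (y) mm, centre x 0, y -40 mm. A white ring printed on the floor marks each bay centre. A bottle in its bay crowds a gripper working in the narrow bay.
- carrier_blue: Blue plastic two-bay tray, otherwise the same as the red carrier: same sizes, bays, origin and axes. (The deeper red tray without a cross wall near the robot is part of the bench and is not used.)
- bottle_red: Clear glass reagent bottle with a RED screw cap, standing upright, 106 mm tall: body 56 mm in diameter up to 69 mm, above it the neck and cap, 36 mm in diameter, up to 106 mm. 0.16 kg. Origin: centre of its underside, z up.
- bottle_blue: The same glass reagent bottle with a BLUE screw cap. Same sizes and origin.
- vial_red: Small white dropper vial with a RED dropper cap, standing upright, 48 mm tall: body 17 mm in diameter up to 30 mm, cap about 15 mm in diameter above it. 0.02 kg. Origin: centre of its underside, z up.
- vial_blue: The same dropper vial with a BLUE dropper cap. Same sizes and origin.
- green_bottle: Bystander, leave alone: clear glass bottle with a green cap, 44 mm in diameter, 120 mm tall, loose. Origin: centre of its underside.
- white_bottle: Bystander, leave alone: slim clear glass bottle with a white cap, 52 mm in diameter, 150 mm tall, loose. Origin: centre of its underside.
- timer: Bystander, leave alone: white and black bench timer leaning on its foot, 65 x 64 x 71 mm, loose. Origin: centre of its underside.

How it is judged:
By the outcome, as a careful person would: the job done as asked, in the order asked, and still so for the second after the job is handed in, with the robot touching nothing.
It also fails if it takes over 99 s, if anything falls off the work surface, if the arm or the gripper's body presses on something with over 40 N, if the wrist force passes 120 N, or if a joint passes its speed limit or range.

## Working session

There is one attempt and no reset: what is moved stays moved. The work goes in short steps, Python scripts to look and compute and a tool call to move; the robot and the scene stay as the last step left them, time stands still between calls to the robot, and variables do not carry over. Pictures are saved under pics/ and viewed, at most 14 in all, crops included, and the job is handed in when it is done.

```bash
ls; mkdir -p pics
```

Run:
```python
from workcell import r
import cv2,json
for n in("scene","top"):
    cv2.imwrite(f"pics/{n}0.png",r.camera(n)); c=r.calibration(n); print(n,{k:(v.tolist() if hasattr(v,'tolist') else v) for k,v in c.items()})
print(r.observe())
```

```text
pics
workcell.py
scene {'fx': 585.6234658151711, 'fy': 585.6234658151711, 'cx': 312.29903742098367, 'cy': 239.85741419205524, 'view': [[-0.814425250819955, -0.5801980392436811, 0.009041354137607328, 518.5510610227547], [0.38627705550340147, -0.5304590302618779, 0.7545881350811515, -262.52732522583614], [-0.43301448846254054, 0.6180480988332674, 0.6561364189786361, -933.9539460266296], [0.0, 0.0, 0.0, 1.0]]}
top {'fx': 598.386770319456, 'fy': 598.386770319456, 'cx': 323.85629706991836, 'cy': 230.85160728597356, 'view': [[-0.02899530323479546, -0.9995079927842853, 0.011960131715474985, 48.87414442379432], [0.9979962428993808, -0.02827411705683357, 0.05660453571381742, -603.7253583047353], [-0.056238523709665554, 0.013577432194112699, 0.9983250381443769, -1146.0452260558543], [0.0, 0.0, 0.0, 1.0]]}
{'time_s': 0.1, 'joint_positions': array([-1.42849336e+00,  5.28380955e-01,  1.43378613e+00, -2.59562619e-05,
        1.18141898e+00, -1.78514581e-01]), 'dq': array([-0.00026945, -0.00244788, -0.00428593,  0.00036502,  0.00010567,
        0.00164584]), 'effort': array([-3.15393036e-04, -4.40986562e+01, -1.77150929e+01,  6.34119054e-02,
        5.34162868e-02, -4.34466551e-05]), 'tool_pos': array([ 197.00424384, -592.42970925,  221.66093371]), 'ee_rot': array([-3.13962666e+00, -3.30353469e-04,  3.20827097e-01]), 'contact_force': array([ 0.01840795, -1.07296319,  0.17978922]), 'wrist_torque': array([-0.04538574,  0.01810798,  0.00909416]), 'gripper_force': 0.0, 'finger_gap': 1.000375349214352}
```

View pics/top0.png

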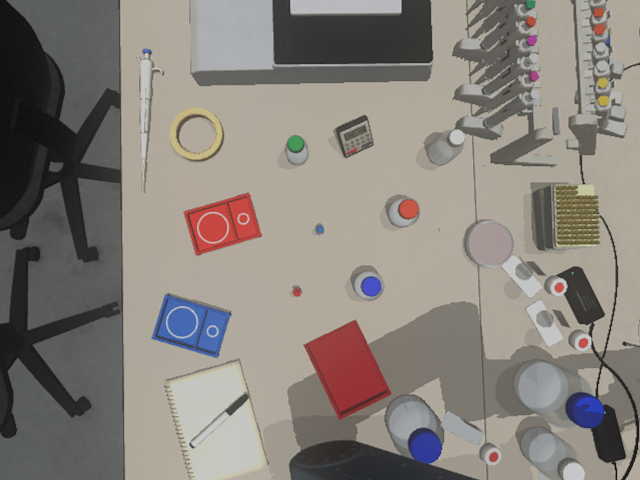

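View pics/scene0.png

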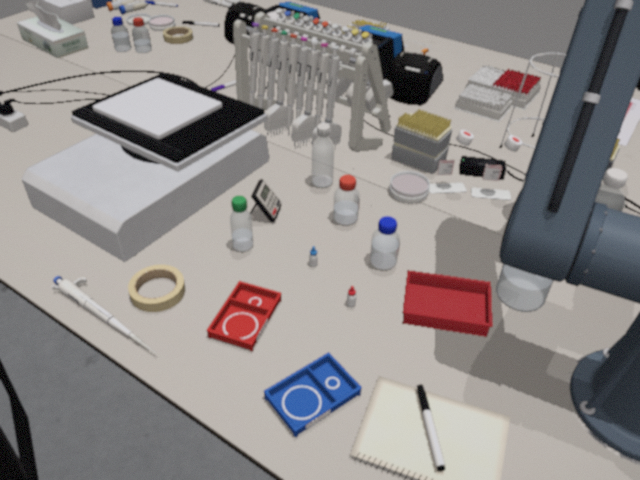

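The top view shows the red carrier at (222,223), the blue carrier at (192,325), the red cap at (408,209), the blue cap at (371,287), the blue vial at (319,229) and the red vial at (296,292). In the scene view these are at (245,315), (312,393), (347,183), (387,226), (313,255) and (351,297). I'll fit silhouette models in both views.

Create vis.py:
```python
import numpy as np,cv2
from scipy.optimize import minimize
from workcell import r
C={n:r.calibration(n) for n in("scene","top")}
def proj(n,P):
    c=C[n];V=np.array(c["view"]);p=np.atleast_2d(P)@V[:3,:3].T+V[:3,3]
    return np.c_[c["fx"]*p[:,0]/-p[:,2]+c["cx"],c["fy"]*-p[:,1]/-p[:,2]+c["cy"]]
def ray(n,uv,z):
    c=C[n];V=np.array(c["view"]);R=V[:3,:3]
    d=R.T@np.array([(uv[0]-c["cx"])/c["fx"],-(uv[1]-c["cy"])/c["fy"],-1]);o=-R.T@V[:3,3]
    return o+d*(z-o[2])/d[2]
def mask(im,col,uv,w,S=8):
    x0,y0=int(uv[0]-w),int(uv[1]-w)
    cr=cv2.resize(im[y0:y0+2*w,x0:x0+2*w],None,fx=S,fy=S,interpolation=cv2.INTER_LINEAR).astype(int)
    b,g,rr=cr[...,0],cr[...,1],cr[...,2]
    m=((rr-np.maximum(b,g)>45) if col=="r" else (b-rr>45)).astype(np.uint8)
    cs,_=cv2.findContours(m,cv2.RETR_EXTERNAL,cv2.CHAIN_APPROX_NONE)
    k=max(cs,key=cv2.contourArea);m=np.zeros_like(m);cv2.fillPoly(m,[k],1)
    return m,(x0,y0)
def sil(n,P,o,shape,S=8):
    h=cv2.convexHull((((proj(n,P)-o+.5)*S-.5)*16).astype(np.int32))
    m=np.zeros(shape,np.uint8);cv2.fillPoly(m,[h],1,shift=4);return m
a=np.linspace(0,2*np.pi,40,endpoint=False);K=np.c_[np.cos(a),np.sin(a)]
def cyl(x,y,R,z0,z1,R1=None): return np.r_[np.c_[K*R+[x,y],0*a+z0],np.c_[K*(R1 or R)+[x,y],0*a+z1]]
def box(x,y,t):
    c,s=np.cos(t),np.sin(t);q=np.array([[i,j] for i in(-42,42) for j in(-63.5,63.5)])@np.array([[c,s],[-s,c]])+[x,y]
    return np.r_[np.c_[q,0*q[:,:1]],np.c_[q,0*q[:,:1]+22]]
def fit(ims,col,uvs,w,model,x0,step):
    M={n:mask(ims[n],col,uvs[n],w) for n in uvs}
    def cost(p):
        s=0
        for n,(m,o) in M.items():
            k=sil(n,model(p),o,m.shape);s+=1-(k&m).sum()/max(1,(k|m).sum())
        return s/len(M)
    sx=np.vstack([x0]+[np.array(x0)+np.eye(len(x0))[i]*step[i] for i in range(len(x0))])
    f=minimize(cost,x0,method="Nelder-Mead",options=dict(initial_simplex=sx,xatol=.02,fatol=1e-5))
    return np.round(f.x,3),round(1-f.fun,3)
```

Create m0.py:
```python
from vis import *
ims={n:cv2.imread(f"pics/{n}0.png") for n in C}
for nm,col,t,s,w,z,mod,ex,st in [
 ("bottle_red","r",(408,209),(347,183),20,106,lambda p:cyl(p[0],p[1],18,p[2],106),[82],[8]),
 ("bottle_blue","b",(371,287),(387,226),20,106,lambda p:cyl(p[0],p[1],18,p[2],106),[82],[8]),
 ("vial_red","r",(296,292),(351,297),15,48,lambda p:cyl(p[0],p[1],7.5,p[2],48,p[3]),[32,4],[4,1]),
 ("vial_blue","b",(319,229),(313,255),15,48,lambda p:cyl(p[0],p[1],7.5,p[2],48,p[3]),[32,4],[4,1]),
 ("carrier_red","r",(222,223),(245,315),50,22,lambda p:box(*p),[-1.3],[.2]),
 ("carrier_blue","b",(192,325),(312,393),60,22,lambda p:box(*p),[-1.8],[.2])]:
    x0=list(ray("top",t,z)[:2])
    if nm.startswith("car"): ex={"carrier_red":[0.25],"carrier_blue":[-.25]}[nm]
    for v in [dict(top=t,scene=s),dict(top=t),dict(scene=s)]:
        print(nm,list(v),*fit(ims,col,v,w,mod,x0+ex,[5,5]+st))
for uv in[(212,228),(243,218),(181,322),(212,331)]: print(uv,ray("top",uv,4).round(1))
```

```bash
python3 m0.py
```

```text
bottle_red ['top', 'scene'] [ 635.342 -120.327   91.277] 0.894
bottle_red ['top'] [ 635.583 -120.335  105.992] 0.962
bottle_red ['scene'] [ 633.642 -119.46    92.336] 0.915
bottle_blue ['top', 'scene'] [497.966 -48.516  91.391] 0.882
bottle_blue ['top'] [499.075 -48.557 105.968] 0.93
bottle_blue ['scene'] [496.373 -46.762  92.878] 0.908
vial_red ['top', 'scene'] [488.151  87.282  33.562   3.708] 0.882
vial_red ['top'] [488.32   87.177  34.605   4.54 ] 0.967
vial_red ['scene'] [486.404  88.248  35.344   3.521] 0.895
vial_blue ['top', 'scene'] [6.07295e+02 4.00650e+01 3.38180e+01 9.00000e-03] 0.812
vial_blue ['top'] [607.885  40.047  34.406   4.321] 0.844
vial_blue ['scene'] [604.465  44.056  38.514   2.445] 0.778
carrier_red ['top', 'scene'] [6.24770e+02 2.27683e+02 2.62000e-01] 0.952
carrier_red ['top'] [6.25317e+02 2.28695e+02 2.47000e-01] 0.955
carrier_red ['scene'] [6.25324e+02 2.26001e+02 2.57000e-01] 0.963
carrier_blue ['top', 'scene'] [ 4.2958e+02  2.9227e+02 -3.1100e-01] 0.944
carrier_blue ['top'] [ 4.29246e+02  2.93184e+02 -3.14000e-01] 0.992
carrier_blue ['scene'] [ 4.31241e+02  2.88964e+02 -3.20000e-01] 0.939
(212, 228) [617.4 250.5   4. ]
(243, 218) [635.4 189.4   4. ]
(181, 322) [436.2 313.9   4. ]
(212, 331) [417.  254.2   4. ]
```

Create to.py:
```python
import sys,numpy as np
from workcell import r
from scipy.spatial.transform import Rotation as Ro
o=r.observe();R=Ro.from_euler("xyz",o["ee_rot"])
for a in sys.argv[1:]:
    x,y,z,w=map(float,a.split(","))
    print(a,"shift",R.inv().apply(np.array([x,y,z])-o["tool_pos"]).round(1),"rot",(R.inv()*Ro.from_euler("xyz",[np.pi,0,w])).as_rotvec().round(3))
print(o["tool_pos"].round(1),o["ee_rot"].round(3),o["contact_force"].round(1),round(o["finger_gap"],3),round(o["gripper_force"],1),o["joint_positions"].round(2),round(o["time_s"],2))
```

Run:
```python
from vis import *
for n,uv,z in[("green","296 143",120),("white","456 137",150),("timer low corner","350 157",0),("timer R","373 148",0),("timer top","360 117",71)]:
    print(n,ray("top",list(map(float,uv.split())),z).round())
```

```bash
python3 to.py 488,87.3,150,1.826 488,87.3,60,1.826
```

```text
green [757.  78. 120.]
white [ 754. -201.  150.]
timer low corner [751. -25.   0.]
timer R [768. -71.   0.]
timer top [814. -42.  71.]
488,87.3,150,1.826 shift [ 490.5 -553.1   72.9] rot [-1.000e-03 -2.000e-03 -1.505e+00]
488,87.3,60,1.826 shift [ 490.4 -553.   162.9] rot [-1.000e-03 -2.000e-03 -1.505e+00]
[ 197.  -592.4  221.7] [-3.14  -0.     0.321] [ 0.  -1.1  0.2] 1.0 0.0 [-1.43  0.53  1.43 -0.    1.18 -0.18] 0.1
```

Units first: shifts go in shares of 0.8 m and turns go in shares of pi rad. So 398 mm / 800 = 0.4975, -175 mm / 800 = -0.2188, -1.505 rad / 3.1416 = -0.4791.

>>> move_tool(
  steps=[
    [[0,0,-0.05,0,0,0,1],[0.05,-0.0225,-0.0975,0,0,-0.0318,1],[0.1,-0.0438,-0.0975,0,0,-0.0637,1],[0.15,-0.0663,-0.0975,0,0,-0.0955,1],[0.2,-0.0875,-0.0975,0,0,-0.1273,1],[0.25,-0.11,-0.0975,0,0,-0.1592,1],[0.3,-0.1313,-0.0975,0,0,-0.191,1],[0.35,-0.1538,-0.0975,0,0,-0.2228,1],[0.4,-0.175,-0.0975,0,0,-0.2546,1],[0.45,-0.1975,-0.0975,0,0,-0.2865,1],[0.4975,-0.2188,-0.0975,0,0,-0.3183,1],[0.4975,-0.2188,-0.0975,0,0,-0.3565,1],[0.4975,-0.2188,-0.0975,0,0,-0.3947,1],[0.4975,-0.2188,-0.0975,0,0,-0.4329,1],[0.4975,-0.2188,-0.0975,0,0,-0.4791,1],[0.4975,-0.2188,-0.0975,0,0,-0.4791,1]],
  ],
)

```text
time_s: 1.43
tool_pos: [519.6, -300.8, 299.9]
ee_rot: [-3.141, -0.001, 1.83]
contact_force: [-0.7, 0.4, -0.5]
finger_gap: 0.998
gripper_force: 0.0
```

```bash
python3 to.py 488,87.3,150,1.826 488,87.3,60,1.826
```

```text
488,87.3,150,1.826 shift [383.1  69.  150.3] rot [-0.001 -0.001  0.004]
488,87.3,60,1.826 shift [383.   69.  240.3] rot [-0.001 -0.001  0.004]
[ 519.6 -300.8  299.9] [-3.141e+00 -1.000e-03  1.830e+00] [-0.7  0.4 -0.5] 0.998 0.0 [-0.71  0.42  1.4  -0.    1.33 -0.97] 1.43
```

Converted, 383 mm / 800 = 0.4788, 360 mm / 800 = 0.45.

>>> move_tool(
  steps=[
    [[0.05,0.0088,0,0,0,0,1],[0.1,0.0175,0,0,0,0,1],[0.15,0.0275,0,0,0,0,1],[0.2,0.0363,0,0,0,0,1],[0.25,0.045,0,0,0,0,1],[0.3,0.0538,0,0,0,0,1],[0.35,0.0625,0,0,0,0,1],[0.4,0.0725,0.0188,0,0,0,0.8],[0.45,0.0813,0.05,0,0,0,0.8],[0.4788,0.0863,0.1,0,0,0,0.8],[0.4788,0.0863,0.15,0,0,0,0.7],[0.4788,0.0863,0.2,0,0,0,0.6],[0.4788,0.0863,0.25,0,0,0,0.6],[0.4788,0.0863,0.275,0,0,0,0.6],[0.4788,0.0863,0.275,0,0,0,0.6],[0.4788,0.0863,0.275,0,0,0,0.6]],
  ],
)

```text
time_s: 2.77
tool_pos: [488.9, 86.4, 79.6]
ee_rot: [-3.138, -0.001, 1.824]
contact_force: [0.5, 0.2, 0.3]
finger_gap: 0.606
gripper_force: 0.0
```

```bash
python3 to.py 488.2,87.2,8,1.826
```

Run:
```python
from workcell import r
import cv2,numpy as np
s=r.camera("scene")[210:350,270:440];t=r.camera("top")[230:350,220:370]
cv2.imwrite("pics/a1.png",np.hstack([cv2.resize(s,(400,330)),cv2.resize(t,(400,330))]))
```

```text
488.2,87.2,8,1.826 shift [ 0.9 -0.3 71.6] rot [-0.003 -0.001 -0.002]
[488.9  86.4  79.6] [-3.138e+00 -1.000e-03  1.824e+00] [0.5 0.2 0.3] 0.606 0.0 [-0.05  0.59  1.87  0.    0.68 -0.3 ] 2.77
```

View pics/a1.png

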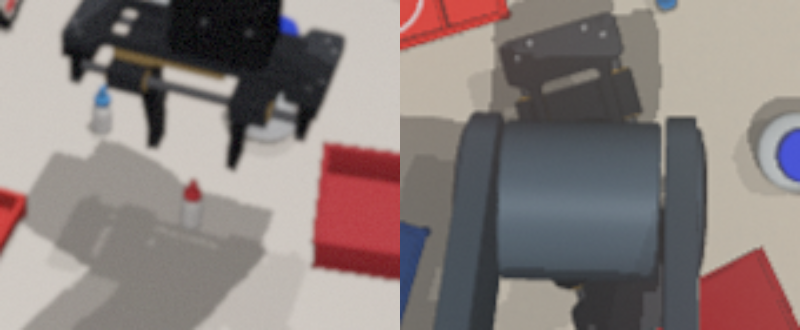

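The left crop shows the red vial (193,205) centred under the open fingers, with the blue vial clear of them. I'll descend and grip.

Converted, 71 mm / 800 = 0.0888, 65 mm / 800 = 0.0813.

>>> move_tool(
  steps=[
    [[0.0013,0,0.025,0,0,0,0.6],[0.0013,0,0.05,0,0,0,0.6],[0.0013,0,0.0688,0,0,0,0.6],[0.0013,0,0.0813,0,0,0,0.6],[0.0013,0,0.0888,0,0,0,0.6],[0.0013,0,0.0888,0,0,0,0.6],[0.0013,0,0.0888,0,0,0,0.4],[0.0013,0,0.0888,0,0,0,0.2],[0.0013,0,0.0888,0,0,0,0],[0.0013,0,0.0888,0,0,0,0],[0.0013,0,0.0888,0,0,0,0],[0.0013,0,0.0888,0,0,0,0],[0.0013,0,0.0888,0,0,0,0],[0.0013,0,0.0888,0,0,0,0]],
  ],
)

```text
time_s: 4.03
tool_pos: [489.6, 87.5, 9.7]
ee_rot: [3.141, 0.0, 1.826]
contact_force: [-0.7, 1.0, 2.7]
finger_gap: 0.189
gripper_force: 30.0
```

```bash
python3 to.py 488.2,87.2,100,1.826
```

```text
488.2,87.2,100,1.826 shift [  0.1  -1.4 -90.3] rot [ 0.  0. -0.]
[489.6  87.5   9.7] [3.141 0.    1.826] [-0.7  1.   2.7] 0.189 30.0 [-0.05  0.73  1.9   0.    0.51 -0.3 ] 4.03
```

Converted, 168 mm / 800 = 0.21, 150 mm / 800 = 0.1875.

```bash
python3 to.py 635.1,189.3,70,1.826
```

```text
635.1,189.3,70,1.826 shift [ 61.8 166.5 -60.3] rot [ 0.  0. -0.]
[489.6  87.5   9.7] [3.141 0.    1.826] [-0.7  1.   2.7] 0.189 30.0 [-0.05  0.73  1.9   0.    0.51 -0.3 ] 4.03
```

>>> move_tool(
  steps=[
    [[0,0,-0.0125,0,0,0,0],[0,0,-0.0375,0,0,0,0],[0,0,-0.075,0,0,0,0],[0.025,0.0313,-0.075,0,0,0,0],[0.04,0.075,-0.075,0,0,0,0],[0.0525,0.1125,-0.075,0,0,0,0],[0.0625,0.15,-0.075,0,0,0,0],[0.0713,0.1875,-0.075,0,0,0,0],[0.0763,0.21,-0.075,0,0,0,0],[0.0763,0.21,-0.075,0,0,0,0],[0.0763,0.21,-0.075,0,0,0,0]],
  ],
)

```text
time_s: 4.95
tool_pos: [636.6, 189.2, 69.7]
ee_rot: [-3.141, 0.0, 1.827]
contact_force: [-0.2, -0.4, -0.0]
finger_gap: 0.185
gripper_force: 30.0
```

```bash
python3 to.py 635.1,189.3,14,1.826
```

```text
635.1,189.3,14,1.826 shift [ 0.5 -1.4 55.7] rot [-0.     0.     0.001]
[636.6 189.2  69.7] [-3.141  0.     1.827] [-0.2 -0.4 -0. ] 0.185 30.0 [ 0.12  0.76  1.44 -0.    0.94 -0.13] 4.95
```

Converted, 55 mm / 800 = 0.0688, 54 mm / 800 = 0.0675.

>>> move_tool(
  steps=[
    [[0,-0.0013,0.025,0,0,0,0],[0,-0.0013,0.0438,0,0,0,0],[0,-0.0013,0.0563,0,0,0,0],[0,-0.0013,0.0625,0,0,0,0],[0,-0.0013,0.0663,0,0,0,0],[0,-0.0013,0.0675,0,0,0,0],[0,-0.0013,0.0688,0,0,0,0],[0,-0.0013,0.0688,0,0,0,0],[0,-0.0013,0.0688,0,0,0,0],[0,-0.0013,0.0688,0,0,0,0]],
  ],
)

```text
time_s: 5.78
tool_pos: [636.1, 188.7, 15.1]
ee_rot: [3.141, 0.0, 1.826]
contact_force: [0.1, -0.5, -0.5]
finger_gap: 0.182
gripper_force: 30.0
```

```bash
python3 to.py 635.1,189.3,14,1.826
```

```text
635.1,189.3,14,1.826 shift [ 0.9 -0.8  1.1] rot [ 0.001  0.    -0.   ]
[636.1 188.7  15.1] [3.141 0.    1.826] [ 0.1 -0.5 -0.5] 0.182 30.0 [ 0.12  0.84  1.46  0.    0.84 -0.13] 5.78
```

Converted, 1.3 mm / 800 = 0.0016, 1 mm / 800 = 0.0013.

>>> move_tool(
  steps=[
    [[0,0,0.0006,0,0,0,0],[0,0,0.0013,0,0,0,0],[0,0,0.0016,0,0,0,0],[0,0,0.0016,0,0,0,0],[0,0,0.0016,0,0,0,0]],
  ],
)

```text
time_s: 6.2
tool_pos: [636.0, 188.7, 13.8]
ee_rot: [3.141, 0.0, 1.826]
contact_force: [-0.8, -0.0, 3.9]
finger_gap: 0.188
gripper_force: 30.0
```

Contact with the floor is felt (3.9 N). I'll release.

Converted, -75 mm / 800 = -0.0938, -40 mm / 800 = -0.05.

>>> move_tool(
  steps=[
    [[0,0,0,0,0,0,0.22],[0,0,0,0,0,0,0.26],[0,0,0,0,0,0,0.3],[0,0,0,0,0,0,0.36],[0,0,0,0,0,0,0.36],[0,0,0,0,0,0,0.36],[0,0,-0.0188,0,0,0,0.36],[0,0,-0.05,0,0,0,0.36],[0,0,-0.0938,0,0,0,0.36],[0,0,-0.0938,0,0,0,0.6],[0,0,-0.0938,0,0,0,0.6]],
  ],
)

```text
time_s: 7.12
tool_pos: [637.7, 188.9, 90.8]
ee_rot: [3.136, 0.001, 1.826]
contact_force: [0.4, 0.2, -0.1]
finger_gap: 0.442
gripper_force: 0.0
```

```bash
python3 to.py 607.5,40.3,85,1.257 607.5,40.3,9,1.257
```

```text
607.5,40.3,85,1.257 shift [-136.2  -66.8    5.6] rot [ 0.006 -0.001  0.569]
607.5,40.3,9,1.257 shift [-136.1  -67.2   81.6] rot [ 0.006 -0.001  0.569]
[637.7 188.9  90.8] [3.136e+00 1.000e-03 1.826e+00] [ 0.4  0.2 -0.1] 0.442 0.0 [ 0.12  0.73  1.43 -0.    0.97 -0.13] 7.12
```

Converted, -136 mm / 800 = -0.17, -108 mm / 800 = -0.135, 0.569 rad / 3.1416 = 0.1811.

>>> move_tool(
  steps=[
    [[-0.0338,-0.0163,0,0,0,0.0318,0.6],[-0.0675,-0.0325,0,0,0,0.0637,0.6],[-0.1013,-0.05,0,0,0,0.0955,0.6],[-0.135,-0.0663,0,0,0,0.1273,0.6],[-0.17,-0.0825,0,0,0,0.1592,0.6],[-0.17,-0.0825,0,0,0,0.1811,0.6],[-0.17,-0.0825,0,0,0,0.1811,0.6],[-0.17,-0.0825,0,0,0,0.1811,0.6]],
  ],
)

```text
time_s: 7.78
tool_pos: [605.4, 40.2, 87.2]
ee_rot: [-3.139, 0.0, 1.258]
contact_force: [-0.0, -0.4, 0.4]
finger_gap: 0.6
gripper_force: 0.0
```

```bash
python3 to.py 607.5,40.3,9,1.257;  python3 - <<'E'
from workcell import r
import cv2,numpy as np
s=r.camera("scene")[200:350,200:380]
cv2.imwrite("pics/a2.png",cv2.resize(s,(720,600)))
E
```

```text
607.5,40.3,9,1.257 shift [ 0.7  2.2 78.2] rot [-0.002  0.     0.001]
[605.4  40.2  87.2] [-3.139  0.     1.258] [-0.  -0.4  0.4] 0.6 0.0 [-0.12  0.68  1.59  0.    0.88  0.2 ] 7.78
```

View pics/a2.png

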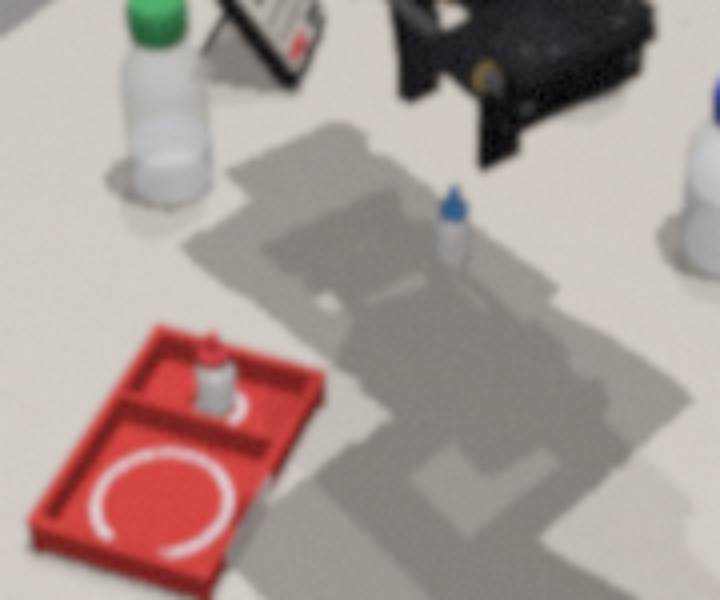

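The red vial stands upright in its narrow bay at (215,385). The blue vial at (453,230) is between the fingers, so I'll descend.

Converted, 78 mm / 800 = 0.0975, 72 mm / 800 = 0.09.

>>> move_tool(
  steps=[
    [[0.0013,0.0025,0.0313,0,0,0,0.6],[0.0013,0.0025,0.0563,0,0,0,0.6],[0.0013,0.0025,0.0775,0,0,0,0.6],[0.0013,0.0025,0.09,0,0,0,0.6],[0.0013,0.0025,0.0975,0,0,0,0.6],[0.0013,0.0025,0.0975,0,0,0,0.6],[0.0013,0.0025,0.0975,0,0,0,0.4],[0.0013,0.0025,0.0975,0,0,0,0.2],[0.0013,0.0025,0.0975,0,0,0,0],[0.0013,0.0025,0.0975,0,0,0,0],[0.0013,0.0025,0.0975,0,0,0,0],[0.0013,0.0025,0.0975,0,0,0,0],[0.0013,0.0025,0.0975,0,0,0,0]],
  ],
)

```text
time_s: 8.92
tool_pos: [608.6, 40.6, 10.6]
ee_rot: [3.141, -0.0, 1.257]
contact_force: [0.1, 0.3, 1.4]
finger_gap: 0.187
gripper_force: 30.0
```

```bash
python3 to.py 417.2,254.5,70,1.257
```

```text
417.2,254.5,70,1.257 shift [ 144.3 -248.   -59.5] rot [ 0.001 -0.    -0.   ]
[608.6  40.6  10.6] [ 3.141 -0.     1.257] [0.1 0.3 1.4] 0.187 30.0 [-0.12  0.8   1.61  0.    0.73  0.2 ] 8.92
```

Converted, -248 mm / 800 = -0.31, -239 mm / 800 = -0.2988.

>>> move_tool(
  steps=[
    [[0,0,-0.0125,0,0,0,0],[0,0,-0.0375,0,0,0,0],[0,0,-0.075,0,0,0,0],[0.0125,-0.0225,-0.075,0,0,0,0],[0.0338,-0.0588,-0.075,0,0,0,0],[0.055,-0.095,-0.075,0,0,0,0],[0.0763,-0.1313,-0.075,0,0,0,0],[0.0975,-0.1675,-0.075,0,0,0,0],[0.1188,-0.2038,-0.075,0,0,0,0],[0.14,-0.24,-0.075,0,0,0,0],[0.1613,-0.2763,-0.075,0,0,0,0],[0.1738,-0.2988,-0.075,0,0,0,0],[0.18,-0.31,-0.075,0,0,0,0],[0.18,-0.31,-0.075,0,0,0,0],[0.18,-0.31,-0.075,0,0,0,0],[0.18,-0.31,-0.075,0,0,0,0]],
  ],
)

```text
time_s: 10.25
tool_pos: [418.7, 253.8, 70.6]
ee_rot: [3.14, -0.001, 1.256]
contact_force: [0.4, 0.1, -0.0]
finger_gap: 0.194
gripper_force: 30.0
```

```bash
python3 to.py 417.2,254.5,14.6,1.257
```

```text
417.2,254.5,14.6,1.257 shift [ 0.1 -1.8 56. ] rot [ 0.002 -0.001 -0.001]
[418.7 253.8  70.6] [ 3.140e+00 -1.000e-03  1.256e+00] [ 0.4  0.1 -0. ] 0.194 30.0 [ 0.32  0.6   1.9  -0.    0.64  0.63] 10.25
```

Converted, 56 mm / 800 = 0.07, 55.5 mm / 800 = 0.0694.

>>> move_tool(
  steps=[
    [[0,-0.0025,0.025,0,0,0,0],[0,-0.0025,0.0438,0,0,0,0],[0,-0.0025,0.0563,0,0,0,0],[0,-0.0025,0.0625,0,0,0,0],[0,-0.0025,0.0663,0,0,0,0],[0,-0.0025,0.0681,0,0,0,0],[0,-0.0025,0.0694,0,0,0,0],[0,-0.0025,0.07,0,0,0,0],[0,-0.0025,0.07,0,0,0,0],[0,-0.0025,0.07,0,0,0,0]],
  ],
)

```text
time_s: 11.08
tool_pos: [415.4, 255.0, 14.7]
ee_rot: [3.141, -0.001, 1.257]
contact_force: [-0.0, 1.3, -0.0]
finger_gap: 0.188
gripper_force: 30.0
```

Converted, 1 mm / 800 = 0.0013, 0.5 mm / 800 = 0.0006.

>>> move_tool(
  steps=[
    [[0,0,0.0006,0,0,0,0],[0,0,0.0013,0,0,0,0],[0,0,0.0013,0,0,0,0],[0,0,0.0013,0,0,0,0]],
  ],
)

```text
time_s: 11.42
tool_pos: [415.4, 255.1, 14.5]
ee_rot: [3.14, -0.001, 1.257]
contact_force: [-0.9, -0.1, 9.1]
finger_gap: 0.188
gripper_force: 30.0
```

Converted, -150 mm / 800 = -0.1875, -120 mm / 800 = -0.15.

>>> move_tool(
  steps=[
    [[0,0,0,0,0,0,0.22],[0,0,0,0,0,0,0.26],[0,0,0,0,0,0,0.3],[0,0,0,0,0,0,0.36],[0,0,0,0,0,0,0.36],[0,0,0,0,0,0,0.36],[0,0,-0.0188,0,0,0,0.36],[0,0,-0.05,0,0,0,0.36],[0,0,-0.1,0,0,0,0.36],[0,0,-0.15,0,0,0,0.6],[0,0,-0.1875,0,0,0,0.8],[0,0,-0.1875,0,0,0,0.8]],
  ],
)

```text
time_s: 12.42
tool_pos: [418.8, 256.3, 168.7]
ee_rot: [3.132, -0.007, 1.257]
contact_force: [0.5, 0.4, -0.5]
finger_gap: 0.503
gripper_force: 0.0
```

```bash
python3 to.py 498,-48.3,160,1.257
```

```text
498,-48.3,160,1.257 shift [-265.4  169.3    8.4] rot [ 0.01  -0.007  0.   ]
[418.8 256.3 168.7] [ 3.132 -0.007  1.257] [ 0.5  0.4 -0.5] 0.503 0.0 [0.32 0.43 1.83 0.   0.88 0.63] 12.42
```

Converted, -265 mm / 800 = -0.3313, -240 mm / 800 = -0.3.

>>> move_tool(
  steps=[
    [[-0.0375,0.0238,0,0,0,0,0.9],[-0.075,0.0475,0,0,0,0,0.9],[-0.1125,0.0713,0,0,0,0,0.9],[-0.15,0.0963,0,0,0,0,0.9],[-0.1875,0.12,0,0,0,0,0.9],[-0.225,0.1438,0,0,0,0,0.9],[-0.2625,0.1675,0,0,0,0,0.9],[-0.3,0.1913,0,0,0,0,0.9],[-0.3313,0.2113,0,0,0,0,0.9],[-0.3313,0.2113,0,0,0,0,0.9],[-0.3313,0.2113,0,0,0,0,0.9],[-0.3313,0.2113,0,0,0,0,0.9]],
  ],
)

```text
time_s: 13.42
tool_pos: [492.8, -48.8, 162.4]
ee_rot: [-3.139, -0.0, 1.256]
contact_force: [-0.2, 0.6, -0.2]
finger_gap: 0.901
gripper_force: 0.0
```

```bash
python3 to.py 498,-48.3,75,1.257;  python3 - <<'E'
from workcell import r
import cv2,numpy as np
s=r.camera("scene"); cv2.imwrite("pics/scene3.png",s)
cv2.imwrite("pics/a3.png",cv2.resize(s[120:440,200:500],(562,600)))
E
```

```text
498,-48.3,75,1.257 shift [ 2.   5.  87.4] rot [-0.003 -0.    -0.001]
[492.8 -48.8 162.4] [-3.139 -0.     1.256] [-0.2  0.6 -0.2] 0.901 0.0 [-0.32  0.45  1.81  0.    0.89 -0.01] 13.42
```

View pics/a3.png

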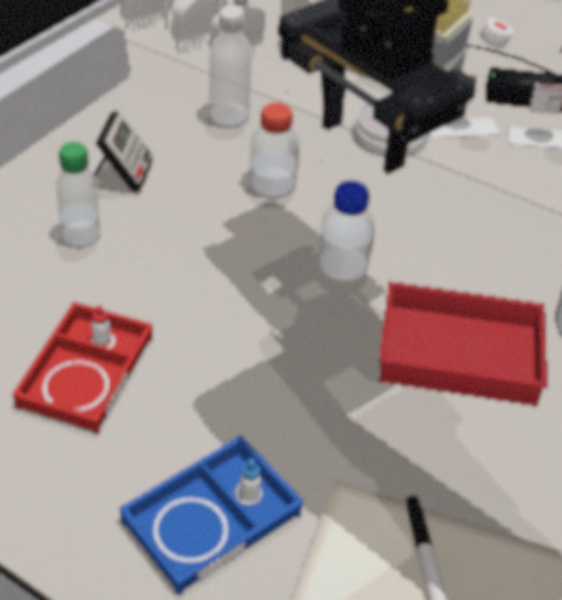

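Both vials stand in the right bays: red at (100,328), blue at (250,482). The fingers are over the blue cap at (350,197), so I'll descend on it.

Converted, 86 mm / 800 = 0.1075, 80 mm / 800 = 0.1.

>>> move_tool(
  steps=[
    [[0.0025,0.0063,0.025,0,0,0,0.9],[0.0025,0.0063,0.05,0,0,0,0.9],[0.0025,0.0063,0.075,0,0,0,0.9],[0.0025,0.0063,0.09,0,0,0,0.9],[0.0025,0.0063,0.1,0,0,0,0.9],[0.0025,0.0063,0.1075,0,0,0,0.9],[0.0025,0.0063,0.1075,0,0,0,0.9],[0.0025,0.0063,0.1075,0,0,0,0.7],[0.0025,0.0063,0.1075,0,0,0,0.5],[0.0025,0.0063,0.1075,0,0,0,0.3],[0.0025,0.0063,0.1075,0,0,0,0.2],[0.0025,0.0063,0.1075,0,0,0,0.2],[0.0025,0.0063,0.1075,0,0,0,0.2],[0.0025,0.0063,0.1075,0,0,0,0.2]],
  ],
)

```text
time_s: 14.63
tool_pos: [499.4, -49.1, 77.5]
ee_rot: [3.141, 0.0, 1.257]
contact_force: [-0.1, 0.3, 0.4]
finger_gap: 0.454
gripper_force: 0.0
```

```bash
python3 to.py 436.3,313.4,155,1.257
```

```text
436.3,313.4,155,1.257 shift [ 325.3 -172.   -77.6] rot [ 0.  0. -0.]
[499.4 -49.1  77.5] [3.141 0.    1.257] [-0.1  0.3  0.4] 0.454 0.0 [-0.32  0.6   1.86  0.    0.68 -0.01] 14.63
```

Still closing.

>>> move_tool(
  steps=[
    [[0,0,0,0,0,0,0.2],[0,0,0,0,0,0,0.2],[0,0,0,0,0,0,0.2],[0,0,0,0,0,0,0.2],[0,0,0,0,0,0,0.2]],
  ],
)

```text
time_s: 15.05
tool_pos: [499.2, -49.0, 77.3]
ee_rot: [-3.141, 0.0, 1.257]
contact_force: [-1.5, 0.1, 1.4]
finger_gap: 0.408
gripper_force: 29.9
```

```bash
python3 to.py 436.3,313.4,155,1.257
```

```text
436.3,313.4,155,1.257 shift [ 325.2 -171.8  -77.7] rot [-0.  0. -0.]
[499.2 -49.   77.3] [-3.141  0.     1.257] [-1.5  0.1  1.4] 0.408 29.9 [-0.32  0.6   1.86 -0.    0.68 -0.01] 15.05
```

Converted, 325 mm / 800 = 0.4063, 255 mm / 800 = 0.3188.

>>> move_tool(
  steps=[
    [[0,0,-0.0125,0,0,0,0.2],[0,0,-0.0375,0,0,0,0.2],[0,0,-0.0688,0,0,0,0.2],[0,0,-0.09,0,0,0,0.2],[0.0125,-0.0063,-0.0975,0,0,0,0.2],[0.0375,-0.02,-0.0975,0,0,0,0.2],[0.0713,-0.0375,-0.0975,0,0,0,0.2],[0.1063,-0.0563,-0.0975,0,0,0,0.2],[0.1425,-0.075,-0.0975,0,0,0,0.2],[0.1775,-0.0938,-0.0975,0,0,0,0.2],[0.2125,-0.1125,-0.0975,0,0,0,0.2],[0.2475,-0.1313,-0.0975,0,0,0,0.2],[0.2838,-0.15,-0.0975,0,0,0,0.2],[0.3188,-0.1688,-0.0975,0,0,0,0.2],[0.35,-0.185,-0.0975,0,0,0,0.2],[0.375,-0.1975,-0.0975,0,0,0,0.2],[0.3938,-0.2075,-0.0975,0,0,0,0.2],[0.4063,-0.215,-0.0975,0,0,0,0.2],[0.4063,-0.215,-0.0975,0,0,0,0.2],[0.4063,-0.215,-0.0975,0,0,0,0.2]],
  ],
)

```text
time_s: 16.72
tool_pos: [435.3, 313.3, 154.9]
ee_rot: [-3.141, 0.001, 1.258]
contact_force: [0.2, -0.7, -1.5]
finger_gap: 0.405
gripper_force: 30.0
```

```bash
python3 to.py 436.3,313.4,83,1.257
```

```text
436.3,313.4,83,1.257 shift [ 0.5  1.  71.9] rot [-0.001  0.001  0.001]
[435.3 313.3 154.9] [-3.141e+00  1.000e-03  1.258e+00] [ 0.2 -0.7 -1.5] 0.405 30.0 [ 0.42  0.5   1.72 -0.    0.92  0.73] 16.72
```

Converted, 72 mm / 800 = 0.09, 71.5 mm / 800 = 0.0894.

>>> move_tool(
  steps=[
    [[0,0.0013,0.0188,0,0,0,0.2],[0,0.0013,0.0438,0,0,0,0.2],[0,0.0013,0.0625,0,0,0,0.2],[0,0.0013,0.075,0,0,0,0.2],[0,0.0013,0.0825,0,0,0,0.2],[0,0.0013,0.0875,0,0,0,0.2],[0,0.0013,0.0894,0,0,0,0.2],[0,0.0013,0.09,0,0,0,0.2],[0,0.0013,0.09,0,0,0,0.2],[0,0.0013,0.09,0,0,0,0.2]],
  ],
)

```text
time_s: 17.55
tool_pos: [437.6, 313.1, 83.9]
ee_rot: [3.141, -0.001, 1.257]
contact_force: [0.2, -0.7, -1.0]
finger_gap: 0.405
gripper_force: 29.9
```

```bash
python3 to.py
```

```text
[437.6 313.1  83.9] [ 3.141e+00 -1.000e-03  1.257e+00] [ 0.2 -0.7 -1. ] 0.405 29.9 [ 0.41  0.62  1.77 -0.    0.75  0.73] 17.55
```

Converted, 2.6 mm / 800 = 0.0033, 2 mm / 800 = 0.0025.

>>> move_tool(
  steps=[
    [[0,0,0.0009,0,0,0,0.2],[0,0,0.0018,0,0,0,0.2],[0,0,0.0025,0,0,0,0.2],[0,0,0.0033,0,0,0,0.2],[0,0,0.0033,0,0,0,0.2],[0,0,0.0033,0,0,0,0.2]],
  ],
)

```text
time_s: 18.05
tool_pos: [437.2, 313.2, 81.3]
ee_rot: [3.141, -0.001, 1.257]
contact_force: [-1.0, -0.6, 5.2]
finger_gap: 0.404
gripper_force: 29.9
```

```bash
python3 to.py
```

```text
[437.2 313.2  81.3] [ 3.141e+00 -1.000e-03  1.257e+00] [-1.  -0.6  5.2] 0.404 29.9 [0.41 0.62 1.77 0.   0.75 0.73] 18.05
```

Converted, -120 mm / 800 = -0.15, -110 mm / 800 = -0.1375.

>>> move_tool(
  steps=[
    [[0,0,0,0,0,0,0.45],[0,0,0,0,0,0,0.5],[0,0,0,0,0,0,0.6],[0,0,0,0,0,0,0.7],[0,0,0,0,0,0,0.8],[0,0,0,0,0,0,0.8],[0,0,0,0,0,0,0.8],[0,0,-0.0188,0,0,0,0.8],[0,0,-0.05,0,0,0,0.8],[0,0,-0.0938,0,0,0,0.9],[0,0,-0.1375,0,0,0,0.9],[0,0,-0.15,0,0,0,0.9],[0,0,-0.15,0,0,0,0.9]],
  ],
)

```text
time_s: 19.13
tool_pos: [439.2, 314.0, 203.9]
ee_rot: [3.136, -0.005, 1.257]
contact_force: [-0.5, 0.7, 0.2]
finger_gap: 0.895
gripper_force: 0.0
```

```bash
python3 to.py 635.2,-120.2,180,1.826 635.2,-120.2,180,1.257
```

```text
635.2,-120.2,180,1.826 shift [-352.6  320.3   24. ] rot [ 0.007 -0.003 -0.569]
635.2,-120.2,180,1.257 shift [-352.6  320.3   24. ] rot [ 0.006 -0.005 -0.   ]
[439.2 314.  203.9] [ 3.136 -0.005  1.257] [-0.5  0.7  0.2] 0.895 0.0 [0.41 0.43 1.67 0.   1.03 0.73] 19.13
```

Converted, -352 mm / 800 = -0.44, -200 mm / 800 = -0.25, -0.569 rad / 3.1416 = -0.1811.

>>> move_tool(
  steps=[
    [[-0.0313,0.0288,0,0,0,-0.0159,0.9],[-0.0625,0.0575,0,0,0,-0.0318,0.9],[-0.0938,0.085,0,0,0,-0.0477,0.9],[-0.125,0.1138,0,0,0,-0.0637,0.9],[-0.1563,0.1425,0,0,0,-0.0796,0.9],[-0.1875,0.17,0,0,0,-0.0955,0.9],[-0.2188,0.1988,0,0,0,-0.1114,0.9],[-0.25,0.2275,0,0,0,-0.1273,0.9],[-0.2813,0.255,0,0,0,-0.1432,0.9],[-0.3125,0.2838,0,0,0,-0.1592,0.9],[-0.3438,0.3125,0,0,0,-0.1811,0.9],[-0.375,0.34,0,0,0,-0.1811,0.9],[-0.4063,0.3688,0.0125,0,0,-0.1811,0.9],[-0.44,0.4,0.03,0,0,-0.1811,0.9],[-0.44,0.4,0.03,0,0,-0.1811,0.9],[-0.44,0.4,0.03,0,0,-0.1811,0.9],[-0.44,0.4,0.03,0,0,-0.1811,0.9]],
  ],
)

```text
time_s: 20.55
tool_pos: [631.1, -120.1, 174.4]
ee_rot: [-3.138, -0.003, 1.825]
contact_force: [0.5, -0.3, 0.1]
finger_gap: 0.902
gripper_force: 0.0
```

```bash
python3 to.py 635.2,-120.2,77.5,1.826;python3 - <<'E'
from workcell import r
import cv2,numpy as np
s=r.camera("scene")
cv2.imwrite("pics/a4.png",cv2.resize(s[100:420,200:500],(562,600)))
E
```

```text
635.2,-120.2,77.5,1.826 shift [-1.5  4.2 96.9] rot [-0.004 -0.003 -0.001]
[ 631.1 -120.1  174.4] [-3.138e+00 -3.000e-03  1.825e+00] [ 0.5 -0.3  0.1] 0.902 0.0 [-0.36  0.61  1.43  0.    1.11 -0.62] 20.55
```

View pics/a4.png

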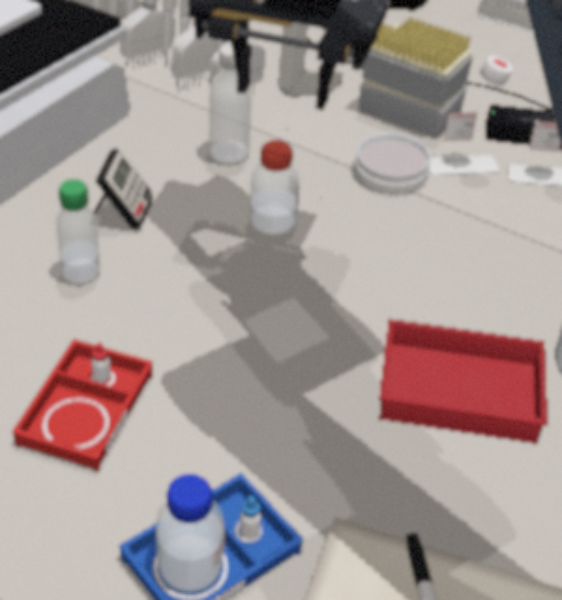

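The blue bottle stands in its large bay at (190,540), beside the blue vial. The fingers straddle the red cap at (276,155) and stay clear of the white bottle.

Converted, 96 mm / 800 = 0.12, 90 mm / 800 = 0.1125.

>>> move_tool(
  steps=[
    [[-0.0019,0.005,0.025,0,0,0,0.9],[-0.0019,0.005,0.0563,0,0,0,0.9],[-0.0019,0.005,0.0813,0,0,0,0.9],[-0.0019,0.005,0.1,0,0,0,0.9],[-0.0019,0.005,0.1125,0,0,0,0.9],[-0.0019,0.005,0.12,0,0,0,0.9],[-0.0019,0.005,0.12,0,0,0,0.9],[-0.0019,0.005,0.12,0,0,0,0.6],[-0.0019,0.005,0.12,0,0,0,0.3],[-0.0019,0.005,0.12,0,0,0,0.2],[-0.0019,0.005,0.12,0,0,0,0.2],[-0.0019,0.005,0.12,0,0,0,0.2],[-0.0019,0.005,0.12,0,0,0,0.2],[-0.0019,0.005,0.12,0,0,0,0.2],[-0.0019,0.005,0.12,0,0,0,0.2],[-0.0019,0.005,0.12,0,0,0,0.2],[-0.0019,0.005,0.12,0,0,0,0.2]],
  ],
)

```text
time_s: 22.02
tool_pos: [636.9, -121.2, 80.7]
ee_rot: [-3.141, -0.0, 1.826]
contact_force: [-0.6, -0.2, 1.4]
finger_gap: 0.407
gripper_force: 29.9
```

```bash
python3 to.py 619.4,249.3,160,1.826
```

```text
619.4,249.3,160,1.826 shift [362.9  76.5 -79.3] rot [-0. -0. -0.]
[ 636.9 -121.2   80.7] [-3.141 -0.     1.826] [-0.6 -0.2  1.4] 0.407 29.9 [-0.36  0.73  1.48 -0.    0.93 -0.61] 22.02
```

Converted, 363 mm / 800 = 0.4538, 350 mm / 800 = 0.4375.

>>> move_tool(
  steps=[
    [[0,0,-0.0125,0,0,0,0.2],[0,0,-0.0375,0,0,0,0.2],[0,0,-0.0688,0,0,0,0.2],[0,0,-0.0913,0,0,0,0.2],[0.015,0.0038,-0.1,0,0,0,0.2],[0.0438,0.0088,-0.1,0,0,0,0.2],[0.0813,0.0175,-0.1,0,0,0,0.2],[0.1188,0.025,-0.1,0,0,0,0.2],[0.1563,0.0325,-0.1,0,0,0,0.2],[0.1938,0.0413,-0.1,0,0,0,0.2],[0.2313,0.0488,-0.1,0,0,0,0.2],[0.2688,0.0563,-0.1,0,0,0,0.2],[0.3063,0.065,-0.1,0,0,0,0.2],[0.3438,0.0725,-0.1,0,0,0,0.2],[0.3813,0.08,-0.1,0,0,0,0.2],[0.4125,0.0875,-0.1,0,0,0,0.2],[0.4375,0.0925,-0.1,0,0,0,0.2],[0.4538,0.0956,-0.1,0,0,0,0.2],[0.4538,0.0956,-0.1,0,0,0,0.2],[0.4538,0.0956,-0.1,0,0,0,0.2]],
  ],
)

```text
time_s: 23.68
tool_pos: [618.6, 249.8, 160.2]
ee_rot: [-3.14, 0.001, 1.828]
contact_force: [-0.3, -0.8, -1.6]
finger_gap: 0.409
gripper_force: 29.9
```

```bash
python3 to.py 619.4,249.3,86.5,1.826
```

```text
619.4,249.3,86.5,1.826 shift [-0.6  0.7 73.7] rot [-0.001  0.001  0.002]
[618.6 249.8 160.2] [-3.140e+00  1.000e-03  1.828e+00] [-0.3 -0.8 -1.6] 0.409 29.9 [ 0.22  0.65  1.38 -0.    1.11 -0.04] 23.68
```

Converted, 74 mm / 800 = 0.0925, 73.5 mm / 800 = 0.0919.

>>> move_tool(
  steps=[
    [[0,0,0.0188,0,0,0,0.2],[0,0,0.0438,0,0,0,0.2],[0,0,0.0625,0,0,0,0.2],[0,0,0.0763,0,0,0,0.2],[0,0,0.085,0,0,0,0.2],[0,0,0.09,0,0,0,0.2],[0,0,0.0919,0,0,0,0.2],[0,0,0.0925,0,0,0,0.2],[0,0,0.0925,0,0,0,0.2],[0,0,0.0925,0,0,0,0.2]],
  ],
)

```text
time_s: 24.52
tool_pos: [620.0, 249.6, 87.5]
ee_rot: [3.14, 0.0, 1.826]
contact_force: [0.1, 0.4, -0.6]
finger_gap: 0.403
gripper_force: 29.9
```

```bash
python3 to.py
```

```text
[620.  249.6  87.5] [3.14  0.    1.826] [ 0.1  0.4 -0.6] 0.403 29.9 [ 0.22  0.74  1.42 -0.    0.97 -0.04] 24.52
```

Converted, 2.8 mm / 800 = 0.0035, 2.5 mm / 800 = 0.0031.

>>> move_tool(
  steps=[
    [[0,0,0.0009,0,0,0,0.2],[0,0,0.0018,0,0,0,0.2],[0,0,0.0025,0,0,0,0.2],[0,0,0.0031,0,0,0,0.2],[0,0,0.0035,0,0,0,0.2],[0,0,0.0035,0,0,0,0.2],[0,0,0.0035,0,0,0,0.2]],
  ],
)

```text
time_s: 25.1
tool_pos: [619.5, 249.5, 84.6]
ee_rot: [3.141, 0.0, 1.826]
contact_force: [-1.9, 0.6, 4.9]
finger_gap: 0.404
gripper_force: 29.9
```

```bash
python3 to.py
```

```text
[619.5 249.5  84.6] [3.141 0.    1.826] [-1.9  0.6  4.9] 0.404 29.9 [ 0.22  0.75  1.42  0.    0.97 -0.04] 25.1
```

Converted, -210 mm / 800 = -0.2625, -175 mm / 800 = -0.2188.

>>> move_tool(
  steps=[
    [[0,0,0,0,0,0,0.45],[0,0,0,0,0,0,0.5],[0,0,0,0,0,0,0.6],[0,0,0,0,0,0,0.7],[0,0,0,0,0,0,0.8],[0,0,0,0,0,0,0.8],[0,0,0,0,0,0,0.8],[0,0,-0.0188,0,0,0,0.8],[0,0,-0.05,0,0,0,0.8],[0,0,-0.0938,0,0,0,0.9],[0,0,-0.1375,0,0,0,0.9],[0,0,-0.175,0,0,0,0.9],[-0.0438,-0.0125,-0.1875,0,0,0,0.9],[-0.0875,-0.025,-0.1875,0,0,0,0.9],[-0.1313,-0.0375,-0.1875,0,0,0,0.9],[-0.175,-0.05,-0.1875,0,0,0,0.9],[-0.2188,-0.0625,-0.1875,0,0,0,0.9],[-0.2625,-0.075,-0.1875,0,0,0,0.9],[-0.2625,-0.075,-0.1875,0,0,0,0.9],[-0.2625,-0.075,-0.1875,0,0,0,0.9]],
  ],
)

```text
time_s: 26.77
tool_pos: [614.4, 28.9, 233.9]
ee_rot: [3.141, -0.0, 1.822]
contact_force: [0.5, 0.5, -0.9]
finger_gap: 0.899
gripper_force: 0.0
```

Run:
```python
from workcell import r
import cv2,numpy as np
for n in("scene","top"):cv2.imwrite(f"pics/{n}5.png",r.camera(n))
```

```text
(no output)
```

View pics/scene5.png

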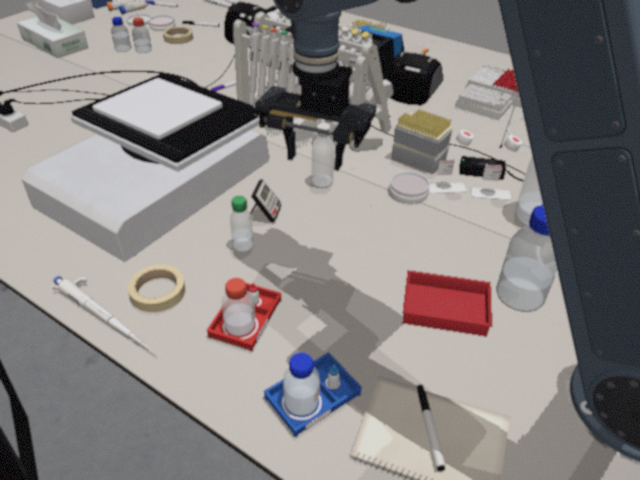

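View pics/top5.png

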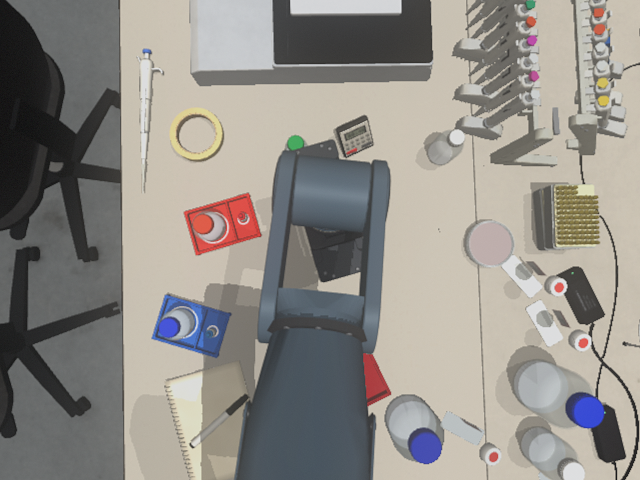

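Both views show all four items upright in their own bays: top view bottles at (210,225) and (178,322), vials at (243,219) and (212,331). The green bottle, white bottle and timer are where they were, and the gripper is clear.

```bash
python3 -c "
from workcell import r
print(r.finish_job())"
```

```text
the job is handed in; nothing more can be done
None
```

The job is handed in at about 27 s of robot time: both bottles and both vials stand upright in the bays of their own colour, and the green bottle, white bottle and timer were not touched.

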